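Die changeover at the bench press

ROBOT

A 6-joint arm with a two-finger parallel gripper is mounted at the origin on the work surface. World frame = base frame: x ahead of the robot, y to its left, z up, the work surface at z = 0. Lengths are in m, angles in rad, forces in N, time in s.
With the tool pointing down it reaches from about 0.35 to 0.875 m from the base axis. Payload 4.2 kg.
Tool frame: the origin (TCP) lies midway between the tips of the shut fingers; the grasp point (between the pads) lies 19 mm behind it; x points along the fingers, y is the direction in which the jaws open and shut, and the axes are right-handed (so a half turn about x gives the same grasp; the last joint's range is limited). The gripper opens to 85 mm and grips with 20 to 120 N. Pads are 22 mm wide; open, the fingers measure 114 mm over their backs; the gripper's body (76 mm by 85 mm) begins 54 mm behind the grasp point. The pads swing forward as they close: fully open they stand 13 mm farther back than shut.
Start: joints at [-0.973, 0.385, 0.008, 0, -1.194, -0.259], TCP at [0.208, -0.589, 0.231] pointing down, gripper open.
Joint ranges: [-3.14, 3.14], [-1.21, 2.06], [-1.07, 1.41], [-3.16, 2.05], [-2.99, -0.16], [-3.1, 3.1]. Speed limits (rad/s): [2.79, 2.79, 3.14, 3.14, 3.14, 3.14].

INTERFACE

Orientations are given as [roll, pitch, yaw] about the fixed x, y, z axes, in that order (R = Rz(yaw) Ry(pitch) Rx(roll)).
In Python, from station import env gives the robot as it stands.
- The arm moves only by the tool servo_tool, never from a script. Its argument "steps" is a list of rows, each a list of 7 numbers: the turn, a rotation vector about the world's x, y, z in degrees, then the shift along the world's x, y, z in cm, then the finger opening in cm, from 0 to 8.54. A call has 1 to 10 rows; each row is the pose to reach, as a shift and turn from the pose commanded when the call began; what a row does not reach only later rows make up. A row lasts 1/10 s, in which the tool goes at most 50 mm and 8.59 degrees, less where a joint would pass 70% of its speed; a pose out of reach is approached as far as the arm can. A call with a gripper value outside its range is refused whole. The fingers move at their own pace and stop on an object; "grip_force" is the grip in N (left out, the last holds). Time passes only in rows, so rows that repeat a pose let the fingers close. It gives the time, the measured TCP pose, the force and the opening at its end, in the units of the state.
- env.get_state(): the state, without advancing time (a new reading comes with each control period).
- env.get_image(name): name is "scene" or "side" or "wrist"; returns a dict with "color" (400x640x3 uint8, red, green, blue), "fx", "fy", "cx", "cy" (pixels), "pose" (4x4, takes a point from camera to world coordinates); the wrist camera has in their place "T_tool_cam" (4x4, takes a point from camera to tool coordinates, whose origin is the TCP and whose axes are the tool frame's). Camera axes: x right, y up, looking along -z (the intrinsics and any distortion apply to the point x, -y, -z); pixel columns grow to the right and rows downward; lengths in m; the calibration is good to about 2 mm. A picture is of the moment at which its call begins: read the wrist's pose just before it. There is no depth.
- env.finish_job(): hands the job in, once; it reports no verdict.
The state is a dict: "time": time; "q": joint angles; "qvel": joint speeds; "joint_torque": joint torques, N m; "tcp_pos": TCP position; "ee_rot": TCP orientation; "contact_force": force on the tool from outside, world axes, zero at the start; "torque": the same for the moment, N m; "finger_gap": finger opening in m.
Only numpy, scipy, OpenCV 4.12 (cv2) and the standard library are available. Lean on these libraries where they do the work, as an engineer would, in place of code of your own. Each camera call takes 0.05 s, during which the arm holds its last target. There are 200 camera calls.

TASK

Change the dies round for the next run: the die with one cavity must lie in the press seat, slid in flat under the fixed bar close up to the stop with its lug outside, the two-cavity die flat in the nest with two bolt heads, and the three-cavity die flat in the nest with three bolt heads. Every place is taken by a wrong die at the start, but the empty cardboard pad is free for parking one on the way. Never tip a die over, and leave the wrench, the screw jar and the green blank where they are.

Things in the scene. Friction and masses are not known exactly. Their poses are not given: they have to be found in the camera images.
- die_one: White plastic plate 96 (x) x 60 (y) x 16 mm thick, one round black cavity (26 mm) in its top. On its tail stands a steel grip lug, 24 (x) x 16 (y) mm, 34 mm high above the plate, centred 34 mm from the plate's centre towards -x; lift it there, gripping across y. 0.22 kg, mostly the lug. Origin: centre of underside; x from lug to head end, z up. Starts in nest_two, lug at its -x end.
- die_two: White plastic plate 96 (x) x 60 (y) x 16 mm thick, two round black cavities (19 mm) side by side in its top. On its tail stands a steel grip lug, 24 (x) x 16 (y) mm, 34 mm high above the plate, centred 34 mm from the plate's centre towards -x; lift it there, gripping across y. 0.22 kg, mostly the lug. Origin: centre of underside; x from lug to head end, z up. Starts in nest_three, lug at its -x end.
- die_three: White plastic plate 96 (x) x 60 (y) x 16 mm thick, three round black cavities (14 mm) in a row in its top. On its tail stands a steel grip lug, 24 (x) x 16 (y) mm, 34 mm high above the plate, centred 34 mm from the plate's centre towards -x; lift it there, gripping across y. 0.22 kg, mostly the lug. Origin: centre of underside; x from lug to head end, z up. Starts in press_seat, lug outside.
- press_seat: Fixed grey bed 8 mm thick, x -72 to +60 mm, 110 mm wide. Steel bar across y at x +14 to +40; gap under it 24 mm, top 46 mm above table (bolts 51). Side rails 12 mm high above bed from x -22 to +60, 72 mm apart inside. Stop face at x +48. Dies slide in along +x from the open -x end, head first; clear of bar when centred beyond x -34. Origin: table level, under the centre of a die touching the stop.
- nest_two: Fixed grey metal tray: floor 4 mm thick, rim 6 mm high above it round an inside of 112 (x) x 76 (y) mm; a die fits either way round, 8 mm to spare each side. On a lip beyond the +x rim, two black bolt heads (15 mm) in a row, 73 mm from the origin. Origin: centre of the inside, at table level, z up. Starts holding die_one.
- nest_three: Fixed grey metal tray: floor 4 mm thick, rim 6 mm high above it round an inside of 112 (x) x 76 (y) mm; a die fits either way round, 8 mm to spare each side. On a lip beyond the +x rim, three black bolt heads (15 mm) in a row, 73 mm from the origin. Origin: centre of the inside, at table level, z up. Starts holding die_two.
- park_pad: fixed piece of brown cardboard on the table, 160 mm (x) by 120 mm (y), 4 mm thick, empty: the free spot. Origin: centre of its underside, z up.
- wrench: steel wrench lying loose on the table, 180 mm long along its x; bystander, leave alone. Origin: middle of its underside.
- screw_jar: clear closed jar with dark cap, 56 mm across, 70 mm high; bystander, leave alone. Origin: centre of its underside.
- blank: teal-green plastic blank, 70 x 35 x 12 mm, lying on the table; bystander, leave alone. Origin: centre of its underside.
Mind the look-alikes: they are no part of the job. What is shaped like the die_two but red is not meant. What is shaped like the die_one but red is not meant.

How it is judged:
By the outcome, as a careful person would: the job done as asked, in the order asked, and still so for the second after the job is handed in, with the robot touching nothing.
It also fails if it takes over 106 s, if anything falls off the work surface, if the arm or the gripper's body presses on something with over 40 N, if the wrist force passes 120 N, or if a joint passes its speed limit or range.

## Working session

There is one attempt and no reset: what is moved stays moved. The work goes in short steps, Python scripts to look and compute and a tool call to move; the robot and the scene stay as the last step left them, time stands still between calls to the robot, and variables do not carry over. Pictures are saved under pics/ and viewed, about 12 in all and at most 16, crops included, and the job is handed in when it is done.

Besides the shell and the picture viewer there is one more tool, called as name(argument=value, ...), one argument or row to a line, values as JSON. servo_tool: Moves the arm, as the interface text tells. Its arguments: {"type":"object","properties":{"steps":{"type":"array"},"grip_force":{"type":"number"}},"required":["steps"]}

```bash
ls; mkdir -p pics; python3 - <<'E'
from station import env
import cv2,numpy as np
s=env.get_state(); print({k:np.round(v,3).tolist() for k,v in s.items()})
for n in ["scene","side"]:
    i=env.get_image(n); cv2.imwrite(f"pics/{n}0.png",i["color"][:,:,::-1]); print(n,i["fx"],i["fy"],i["cx"],i["cy"],np.round(i["pose"],4).tolist(),[k for k in i])
i=env.get_image("wrist");print(np.round(i["T_tool_cam"],4).tolist(),i["fx"],[k for k in i])
E
```

```text
pics
{'time': 0.0, 'q': [-0.973, 0.386, 0.007, -0.001, -1.194, -0.259], 'qvel': [0.0, 0.001, -0.001, 0.001, 0.002, 0.001], 'joint_torque': [0.001, -39.229, 18.84, 4.186, -0.005, -0.0], 'tcp_pos': [0.208, -0.589, 0.23], 'ee_rot': [1.608, 1.569, 1.947], 'contact_force': [0.31, -0.069, 0.889], 'torque': [-0.038, -0.016, 0.008], 'finger_gap': 0.085}
scene 374.32621420147217 374.32621420147217 316.7600443027017 204.84490145042957 [[-0.7133, -0.4574, 0.5311, 1.0516], [0.7006, -0.4848, 0.5235, 0.4817], [0.018, 0.7455, 0.6663, 0.6592], [0.0, 0.0, 0.0, 1.0]] ['color', 'fx', 'fy', 'cx', 'cy', 'pose']
side 456.4296904908682 456.4296904908682 311.07653424430055 203.02932274596066 [[-0.9681, 0.1773, -0.1769, 0.3466], [-0.2494, -0.6174, 0.7461, 0.9648], [0.0231, 0.7664, 0.6419, 0.8508], [0.0, 0.0, 0.0, 1.0]] ['color', 'fx', 'fy', 'cx', 'cy', 'pose']
[[0.0004, 0.2956, -0.9553, -0.1419], [1.0, -0.0004, 0.0003, 0.0003], [-0.0003, -0.9553, -0.2956, -0.0745], [0.0, 0.0, 0.0, 1.0]] 337.48696831754546 ['color', 'fx', 'fy', 'cx', 'cy', 'T_tool_cam']
```

View pics/scene0.png

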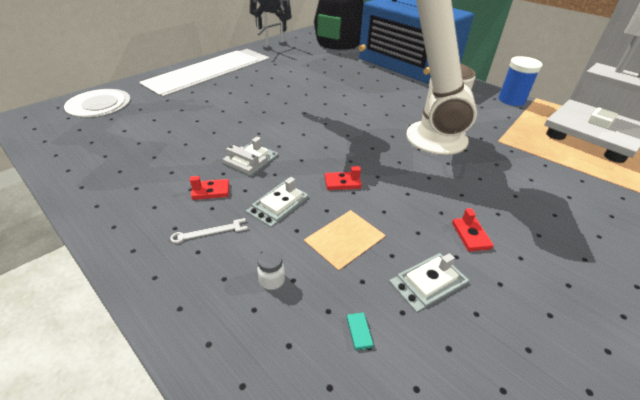

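View pics/side0.png

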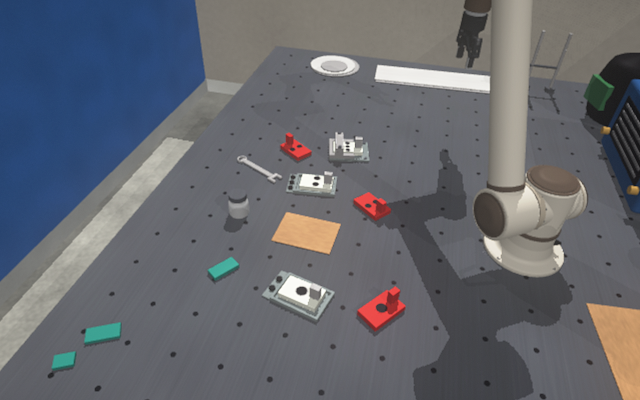

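The scene view shows die_one in the two-bolt nest at (430,278), die_two in the three-bolt nest at (278,202), die_three in the press at (250,157), and the pad at (345,238). Candidates for a die are these three white ones and the red look-alikes at (210,188), (344,180) and (472,232), which are excluded. The white strip and plate at the far end are scenery.

```bash
cat > h.py <<'E'
from station import env
import cv2,numpy as np
from scipy.spatial.transform import Rotation as R
def tool():
    s=env.get_state(); T=np.eye(4); T[:3,:3]=R.from_euler('xyz',s["ee_rot"]).as_matrix(); T[:3,3]=s["tcp_pos"]; return T,s
def grab(n,save=None):
    T,s=tool(); i=env.get_image(n)
    i["P"]=T@i["T_tool_cam"] if n=="wrist" else np.array(i["pose"])
    if save: cv2.imwrite(f"pics/{save}.png",i["color"][:,:,::-1])
    return i
def cast(i,px,z):
    px=np.atleast_2d(np.asarray(px,float)); P=i["P"]
    d=np.c_[(px[:,0]-i["cx"])/i["fx"],-(px[:,1]-i["cy"])/i["fy"],-np.ones(len(px))]@P[:3,:3].T
    return P[:3,3]+d*((z-P[2,3])/d[:,2])[:,None]
def proj(i,p):
    c=(np.atleast_2d(p)-i["P"][:3,3])@i["P"][:3,:3]
    return np.c_[i["cx"]+i["fx"]*c[:,0]/-c[:,2], i["cy"]+i["fy"]*c[:,1]/c[:,2]]
def rect(i,mask,z,minA=80):
    out=[]
    for c in cv2.findContours(mask.astype(np.uint8),cv2.RETR_EXTERNAL,cv2.CHAIN_APPROX_NONE)[0]:
        if cv2.contourArea(c)<minA: continue
        w=cast(i,c[:,0],z)[:,:2].astype(np.float32)*1000
        (x,y),(a,b),t=cv2.minAreaRect(w)
        if a<b: a,b,t=b,a,t-90
        out.append((c[:,0].mean(0).round(),round(x,1),round(y,1),round(a,1),round(b,1),round(t,1)))
    return out
E
python3 - <<'E'
from h import *
for n,px in [("scene",dict(d1=(433,275),lug1=(447,262),d2=(282,201),lug2=(291,186),d3=(255,155),lug3=(257,145),red=(472,235))),("side",dict(d1=(298,293),lug1=(316,291),d2=(315,184),lug2=(328,175),d3=(350,150),lug3=(358,141),red=(380,310)))]:
    i=grab(n); hsv=cv2.cvtColor(i["color"],cv2.COLOR_RGB2HSV); h,s,v=cv2.split(hsv)
    for k,p in px.items(): print(n,k,cast(i,p,.05 if 'lug' in k else .02).round(3)[0,:2])
    for r in rect(i,(h>8)&(h<22)&(s>90)&(v>120),.004,400): print("pad",*r)
E
```

```text
scene d1 [0.519 0.31 ]
scene lug1 [0.493 0.32 ]
scene d2 [ 0.597 -0.093]
scene lug2 [ 0.563 -0.095]
scene d3 [ 0.52  -0.307]
scene lug3 [ 0.509 -0.308]
scene red [0.349 0.309]
pad [341. 236.] 563.1 97.0 159.5 120.0 -2.4
pad [575. 149.] -355.1 327.8 423.6 399.5 5.7
pad [578.   4.] -2190.4 -203.8 647.2 391.5 -40.1
side d1 [0.524 0.319]
side lug1 [0.481 0.326]
side d2 [ 0.586 -0.09 ]
side lug2 [ 0.551 -0.105]
side d3 [ 0.52  -0.301]
side lug3 [ 0.498 -0.315]
side red [0.336 0.316]
pad [620. 346.] -195.8 264.8 234.7 117.4 -84.3
pad [307. 233.] 562.2 100.6 158.9 121.0 -2.7
```

```bash
python3 - <<'E'
from h import *
T,s=tool(); print(T.round(3))
i=grab("wrist","w0"); print(cast(i,(320,200),0.0))
i=grab("scene")
a=cv2.resize(i["color"][120:240,200:330],(520,480),interpolation=cv2.INTER_CUBIC)
cv2.imwrite("pics/c1.png",a[:,:,::-1])
E
```

```text
[[-0.    -0.332  0.943  0.208]
 [ 0.001  0.943  0.332 -0.589]
 [-1.     0.001 -0.     0.231]
 [ 0.     0.     0.     1.   ]]
[[ 0.24561946 -0.57520875  0.        ]]
```

View pics/c1.png

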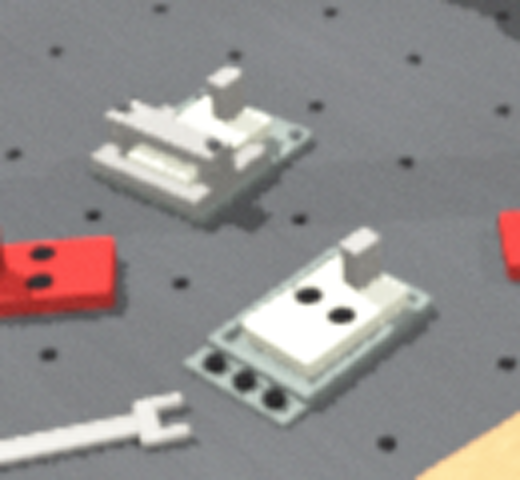

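The crop confirms it: die_two, with two cavities, is in the three-bolt nest. The press holds the third white die, with its head under the bar and its lug towards the robot. Next I move the wrist camera over the press.

servo_tool(
  steps=[
    [0,0,-8,4,4,0,8.5],
    [0,0,-16,8,8,0,8.5],
    [0,0,-19,11,11,0,8.5],
    [0,0,-19,14,15,0,8.5],
    [0,0,-19,17,18,0,8.5],
    [0,0,-19,20,21,0,8.5],
    [0,0,-19,22,25,0,8.5],
    [0,0,-19,22,27,0,8.5],
    [0,0,-19,22,27,0,8.5],
    [0,0,-19,22,27,0,8.5],
  ],
)

```text
time: 1.35
tcp_pos: [0.4279, -0.3193, 0.2316]
ee_rot: [-0.716, 1.57, -0.707]
contact_force: [-0.2, 0.3, 0.5]
finger_gap: 0.0848
```

```bash
python3 - <<'E'
from h import *
T,s=tool(); print(T.round(3))
i=grab("wrist","w1")
E
```

```text
[[ 0.    -0.008  1.     0.428]
 [-0.     1.     0.008 -0.319]
 [-1.    -0.     0.     0.232]
 [ 0.     0.     0.     1.   ]]
```

View pics/w1.png

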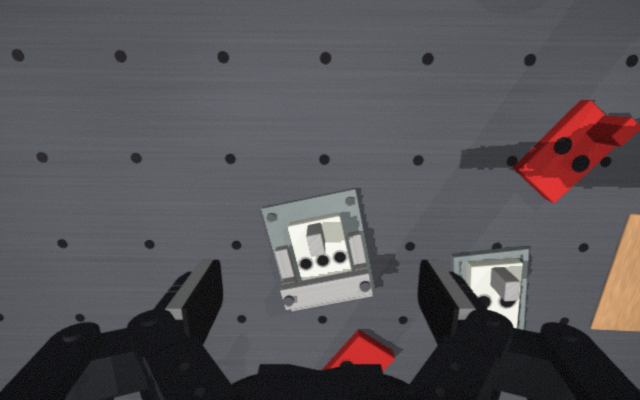

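The wrist view shows the press at (318,250) with the three-cavity die in it. Image up is world -x, and the lug is at about (316,238). The other visible objects are nest_three with die_two at (495,285), the red look-alikes at (578,150) and (360,355), and the pad edge at (620,270).

```bash
python3 - <<'E'
from h import *
im=cv2.imread("pics/w1.png"); hsv=cv2.cvtColor(im,cv2.COLOR_BGR2HSV)
for p in [(300,232),(335,230),(305,212),(330,290),(314,228),(318,245),(200,200),(490,270)]: print(p,hsv[p[1],p[0]])
a=cv2.resize(im[175:325,245:395],None,fx=4,fy=4,interpolation=cv2.INTER_CUBIC); cv2.imwrite("pics/c2.png",a)
E
```

```text
(300, 232) [ 34   7 247]
(335, 230) [ 33  16 189]
(305, 212) [ 81  17 154]
(330, 290) [173   5 192]
(314, 228) [10  8 90]
(318, 245) [ 23   5 191]
(200, 200) [105  20 104]
(490, 270) [ 36  11 227]
```

View pics/c2.png

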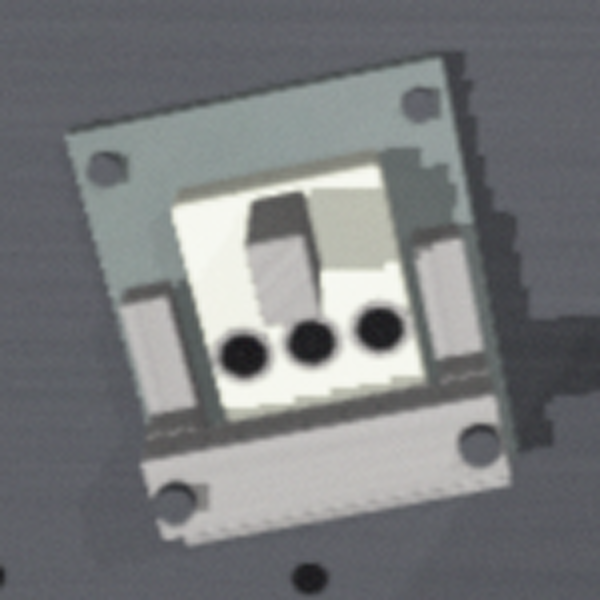

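```bash
python3 - <<'E'
from h import *
i=grab("wrist")
def C(pts,z): 
    p=np.array(pts,float); return cast(i,np.c_[245+(p[:,0]+.5)/4-.5,175+(p[:,1]+.5)/4-.5],z)[:,:2]*1000
def rep(n,w):
    d=w[1]-w[0]; print(n,w.round(1).tolist(),"len",np.linalg.norm(d).round(1),"yaw",np.degrees(np.arctan2(-d[0],d[1])).round(2),"mid",w.mean(0).round(1))
rep("bed -x edge",C([(67,133),(443,57)],.008))
rep("die tail",C([(172,207),(382,163)],.024))
rep("bar front",C([(142,462),(497,393)],.046))
rep("bolts",C([(175,502),(480,444)],.051))
rep("rail y-in",C([(165,290),(417,242)],.020))
rep("rail out",C([(122,302),(465,234)],.020))
rep("cav",C([(243,355),(380,328)],.024))
l=C([(245,243),(307,233),(320,318),(263,328)],.058); print("lug",l.round(1).tolist(),l.mean(0))
E
```

```text
bed -x edge [[475.9, -385.9], [452.6, -279.4]] len 108.9 yaw 12.33 mid [ 464.2 -332.6]
die tail [[491.9, -354.8], [478.5, -296.8]] len 59.5 yaw 13.02 mid [ 485.2 -325.8]
bar front [[559.0, -362.5], [536.8, -265.3]] len 99.7 yaw 12.85 mid [ 547.9 -313.9]
bolts [[568.3, -353.1], [549.5, -270.0]] len 85.2 yaw 12.73 mid [ 558.9 -311.5]
rail y-in [[519.0, -357.7], [503.6, -286.0]] len 73.3 yaw 12.13 mid [ 511.3 -321.9]
rail out [[522.9, -370.1], [501.1, -272.5]] len 100.0 yaw 12.6 mid [ 512.  -321.3]
cav [[537.5, -335.3], [528.6, -296.1]] len 40.2 yaw 12.76 mid [ 533.  -315.7]
lug [[488.0, -333.1], [485.2, -317.5], [508.8, -313.9], [511.7, -328.6]] [ 498.43023276 -323.28365528]
```

Press yaw is about 12.6° and its origin is about (533.5, -317). The die_three lug is at (498.5, -323.3). Next I go down over the lug.

servo_tool(
  steps=[
    [0,0,6,3.5,-0.2,0,8.5],
    [0,0,12.2,7.05,-0.4,-1,8.5],
    [0,0,12.2,7.05,-0.4,-5,6],
    [0,0,12.2,7.05,-0.4,-9,6],
    [0,0,12.2,7.05,-0.4,-13,6],
    [0,0,12.2,7.05,-0.4,-16,6],
    [0,0,12.2,7.05,-0.4,-18,6],
    [0,0,12.2,7.05,-0.4,-19.5,6],
    [0,0,12.2,7.05,-0.4,-20,6],
    [0,0,12.2,7.05,-0.4,-20,6],
  ],
  grip_force=60,
)

```text
time: 2.45
tcp_pos: [0.4976, -0.3243, 0.0305]
ee_rot: [2.697, 1.569, 2.916]
contact_force: [0.1, -0.5, -0.2]
finger_gap: 0.06
```

servo_tool(
  steps=[
    [0,0,0,0,0,0,3],
    [0,0,0,0,0,0,1],
    [0,0,0,0,0,0,1],
    [0,0,0,0,0,0,1],
    [0,0,0,0,0,0,1],
    [0,0,0,0,0,0,1],
  ],
)

```text
time: 3.05
tcp_pos: [0.4988, -0.3236, 0.0325]
ee_rot: [-0.726, 1.569, -0.505]
contact_force: [-0.2, 1.1, 6.0]
finger_gap: 0.0148
```

servo_tool(
  steps=[
    [0,0,0,0,0,0.2,1],
    [0,0,0,-0.3,-0.07,0.35,1],
    [0,0,0,-1.2,-0.27,0.35,1],
    [0,0,0,-2.4,-0.54,0.35,1],
    [0,0,0,-3.6,-0.8,0.35,1],
    [0,0,0,-4.8,-1.07,0.4,1],
    [0,0,0,-5.8,-1.3,1,1],
    [0,0,0,-5.8,-1.3,3.5,1],
    [0,0,0,-5.8,-1.3,6,1],
    [0,0,0,-5.8,-1.3,7,1],
  ],
)

```text
time: 4.05
tcp_pos: [0.4411, -0.3375, 0.1043]
ee_rot: [-0.706, 1.565, -0.485]
contact_force: [0.9, -0.2, -2.9]
finger_gap: 0.0148
```

```bash
python3 - <<'E'
from h import *
T,s=tool(); print(T.round(3), s["finger_gap"],s["contact_force"])
i=grab("wrist","w2"); j=grab("scene"); k=grab("side")
a=cv2.resize(j["color"][110:310,170:400],None,fx=2,fy=2)[:400,:460]; b=cv2.resize(k["color"][100:260,220:420],None,fx=2,fy=2)
c=np.zeros((400,400,3),np.uint8); c[:320]=b
cv2.imwrite("pics/w2b.png",cv2.resize(np.hstack([a,c,]),(800,372))[:,:,::-1])
E
```

```text
[[ 0.005 -0.218  0.976  0.441]
 [-0.003  0.976  0.218 -0.337]
 [-1.    -0.004  0.004  0.104]
 [ 0.     0.     0.     1.   ]] 0.014840145807097064 [ 0.90877188 -0.166986   -2.8891575 ]
```

View pics/w2b.png

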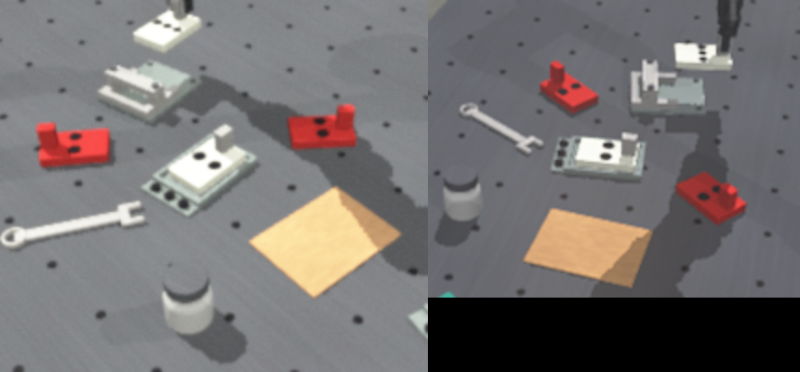

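Die_three is held level, clear of the press. In the scene half it is at (167,28). Now I carry it to the pad.

servo_tool(
  steps=[
    [0,0,-2,1,4,2,1],
    [0,0,-4,2,8.5,2,1],
    [0,0,-6,3,13,2,1],
    [0,0,-8,4,17.5,2,1],
    [0,0,-10,5,22,2,1],
    [0,0,-12,6,26.5,2,1],
    [0,0,-14,7,31,2,1],
    [0,0,-15,8,35.5,2,1],
    [0,0,-15,8.8,40,2,1],
    [0,0,-15,8.8,43.2,2,1],
  ],
)

```text
time: 5.2
tcp_pos: [0.5282, 0.0981, 0.1197]
ee_rot: [-2.739, 1.569, -2.779]
contact_force: [0.6, -0.6, -2.6]
finger_gap: 0.0146
```

servo_tool(
  steps=[
    [0,0,0,0,0.5,0,1],
    [0,0,0,0,0.5,-2,1],
    [0,0,0,0,0.5,-5,1],
    [0,0,0,0,0.5,-7,1],
    [0,0,0,0,0.5,-8,1],
    [0,0,0,0,0.5,-8.5,1],
  ],
)

```text
time: 5.8
tcp_pos: [0.5273, 0.0996, 0.0347]
ee_rot: [-2.616, 1.567, -2.658]
contact_force: [-0.4, 0.3, -2.3]
finger_gap: 0.0148
```

servo_tool(
  steps=[
    [0,0,0,0,0,-0.3,1],
    [0,0,0,0,0,-0.55,1],
    [0,0,0,0,0,-0.6,1],
    [0,0,0,0,0,-0.6,1],
    [0,0,0,0,0,-0.6,3],
    [0,0,0,0,0,-0.6,5],
    [0,0,0,0,0,-0.6,6],
    [0,0,0,0,0,0.5,6],
    [0,0,0,0,0,4,6],
    [0,0,0,0,0,8,6],
  ],
)

```text
time: 6.8
tcp_pos: [0.5275, 0.1002, 0.117]
ee_rot: [-2.571, 1.568, -2.612]
contact_force: [0.7, 0.4, -0.6]
finger_gap: 0.0603
```

servo_tool(
  steps=[
    [0,0,0,-1,3,4,8.5],
    [0,0,0,-3,7,8,8.5],
    [0,0,0,-5,11,10,8.5],
    [0,0,0,-6,15,12,8.5],
    [0,0,0,-7,19,12,8.5],
    [0,0,0,-8,21,12,8.5],
    [0,0,0,-8,21,12,8.5],
  ],
)

```text
time: 7.5
tcp_pos: [0.4472, 0.313, 0.2374]
ee_rot: [1.006, 1.569, 0.969]
contact_force: [-0.2, -0.2, 0.0]
finger_gap: 0.085
```

```bash
python3 - <<'E'
from h import *
T,s=tool(); print(T.round(3), s["contact_force"])
i=grab("wrist","w3")
E
```

```text
[[ 0.001  0.038  0.999  0.447]
 [ 0.002  0.999 -0.038  0.313]
 [-1.     0.002  0.001  0.237]
 [ 0.     0.     0.     1.   ]] [-0.21583868 -0.24022405  0.03977733]
```

View pics/w3.png

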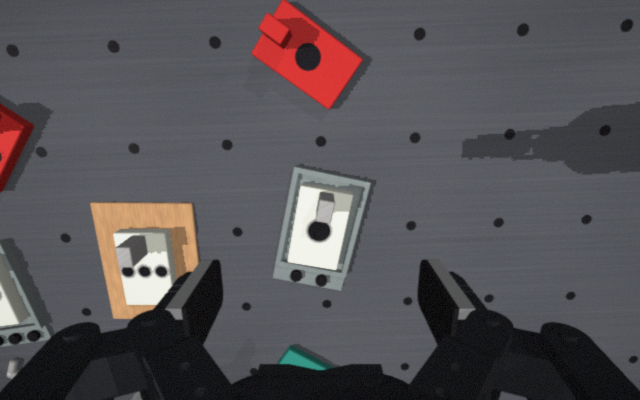

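The wrist view shows die_one (one cavity at (319,230)) in the two-bolt nest, with bolts at (296,275) and (321,281). Die_three sits flat on the pad at (145,265).

```bash
python3 - <<'E'
from h import *
im=cv2.imread("pics/w3.png")
a=cv2.resize(im[155:305,255:395],None,fx=4,fy=4,interpolation=cv2.INTER_CUBIC); cv2.imwrite("pics/c3.png",a)
E
```

```text
(no output)
```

View pics/c3.png

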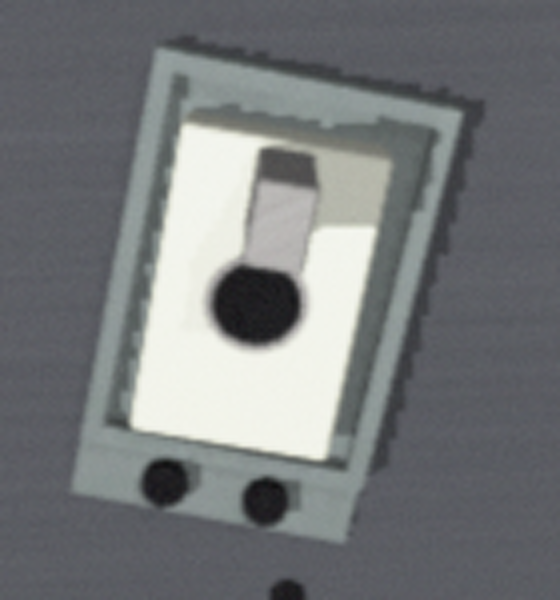

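```bash
python3 - <<'E'
from h import *
i=grab("wrist")
def C(pts,z): 
    p=np.array(pts,float); return cast(i,np.c_[255+(p[:,0]+.5)/4-.5,155+(p[:,1]+.5)/4-.5],z)[:,:2]*1000
def quad(n,pts,z):
    w=C(pts,z); t,u=w[:2].mean(0),w[2:].mean(0); d=u-t; e=(w[1]+w[2]-w[0]-w[3])/2
    print(n,w.round(1).tolist(),"mid",w.mean(0).round(1),"len",np.linalg.norm(d).round(1),np.linalg.norm(e).round(1),"yaw",np.degrees([np.arctan2(d[1],d[0]),np.arctan2(-e[0],e[1])]).round(1))
quad("plate",[(183,124),(392,158),(327,460),(130,430)],.020)
quad("lug",[(258,182),(320,190),(299,274),(243,264)],.054)
quad("rim out",[(158,47),(465,113),(365,488),(88,430)],.010)
quad("rim in",[(180,75),(440,128),(348,468),(105,425)],.010)
quad("lip",[(158,47),(465,113),(347,543),(72,492)],.010)
print("bolts",C([(166,481),(265,501)],.012).round(1), "cav",C([(257,303)],.02))
E
```

```text
plate [[466.5, 290.1], [478.5, 347.4], [571.2, 327.2], [559.1, 269.3]] mid [518.8 308.5] len 94.9 58.8 yaw [-12.5 -11.8]
lug [[473.4, 310.5], [476.2, 326.1], [498.6, 320.1], [495.3, 305.8]] mid [485.9 315.6] len 22.8 15.2 yaw [-13.6 -11.4]
rim out [[446.8, 283.8], [469.0, 369.0], [586.9, 339.0], [563.8, 255.3]] mid [516.6 311.8] len 121.0 87.4 yaw [-14. -15.]
rim in [[455.0, 289.4], [473.1, 362.0], [579.8, 333.9], [562.3, 260.6]] mid [517.5 311.5] len 110.7 75.1 yaw [-14.9 -13.7]
lip [[446.8, 283.8], [469.0, 369.0], [606.0, 333.0], [584.7, 248.8]] mid [526.6 308.6] len 142.0 87.5 yaw [-14.5 -14.4]
bolts [[580.9 278.1]
 [589.  308.1]] cav [[520.19622439 308.36013405]]
```

servo_tool(
  steps=[
    [0,0,-5,2,0.1,-1,7],
    [0,0,-10,3.9,0.25,-4,6],
    [0,0,-10,3.9,0.25,-9,6],
    [0,0,-10,3.9,0.25,-14,6],
    [0,0,-10,3.9,0.25,-17.5,6],
    [0,0,-10,3.9,0.25,-20,6],
    [0,0,-10,3.9,0.25,-20.9,6],
    [0,0,-10,3.9,0.25,-20.9,6],
  ],
)

```text
time: 8.4
tcp_pos: [0.4873, 0.3117, 0.0265]
ee_rot: [-2.006, 1.568, -2.223]
contact_force: [-0.3, 0.0, 0.3]
finger_gap: 0.0601
```

servo_tool(
  steps=[
    [0,0,0,0,0,0,3],
    [0,0,0,0,0,0,1],
    [0,0,0,0,0,0,1],
    [0,0,0,0,0,0,1],
    [0,0,0,0,0,0,1],
    [0,0,0,0,0,0,1],
  ],
)

```text
time: 9.0
tcp_pos: [0.4883, 0.3143, 0.0293]
ee_rot: [0.921, 1.567, 0.706]
contact_force: [-0.7, 1.2, 6.4]
finger_gap: 0.0147
```

servo_tool(
  steps=[
    [0,0,0,0,0,1,1],
    [0,0,0,0,0,4,1],
    [0,0,0,0,0,8,1],
    [0,0,2,0,-3,12,1],
    [0,0,4,0,-7.5,12,1],
    [0,0,7,0,-12,12,1],
    [0,0,10,0,-16.5,12,1],
    [0,0,13,0,-21,12,1],
    [0,0,16,0,-25.5,12,1],
    [0,0,19,0,-30,12,1],
  ],
)

```text
time: 10.0
tcp_pos: [0.4858, 0.0111, 0.1473]
ee_rot: [3.02, 1.569, 3.138]
contact_force: [0.7, 0.3, -2.2]
finger_gap: 0.0148
```

servo_tool(
  steps=[
    [0,0,2,-0.5,-4.5,0,1],
    [0,0,4,-1,-9,0,1],
    [0,0,6,-1.5,-13.5,0,1],
    [0,0,6,-2,-18,0,1],
    [0,0,6,-2.5,-22.5,0,1],
    [0,0,6,-3,-27,0,1],
    [0,0,6,-3,-31,0,1],
    [0,0,6,-3,-34,0,1],
    [0,0,6,-3,-35,0,1],
    [0,0,6,-3,-35,0,1],
  ],
)

```text
time: 11.0
tcp_pos: [0.4562, -0.3376, 0.1467]
ee_rot: [2.325, 1.569, 2.543]
contact_force: [-0.0, 0.7, -3.0]
finger_gap: 0.0149
```

```bash
python3 - <<'E'
from h import *
T,s=tool(); print(T.round(4), s["contact_force"],s["finger_gap"])
i=grab("wrist","w4")
cv2.imwrite("pics/w4c.png",cv2.resize(i["color"][120:370,200:440],None,fx=2.4,fy=2.4,interpolation=cv2.INTER_CUBIC)[:,:,::-1])
E
```

```text
[[-0.0016 -0.2157  0.9765  0.4562]
 [ 0.0011  0.9765  0.2157 -0.3376]
 [-1.      0.0014 -0.0013  0.1467]
 [ 0.      0.      0.      1.    ]] [-0.03233785  0.71548599 -3.03694508] 0.014931033271630275
```

View pics/w4c.png

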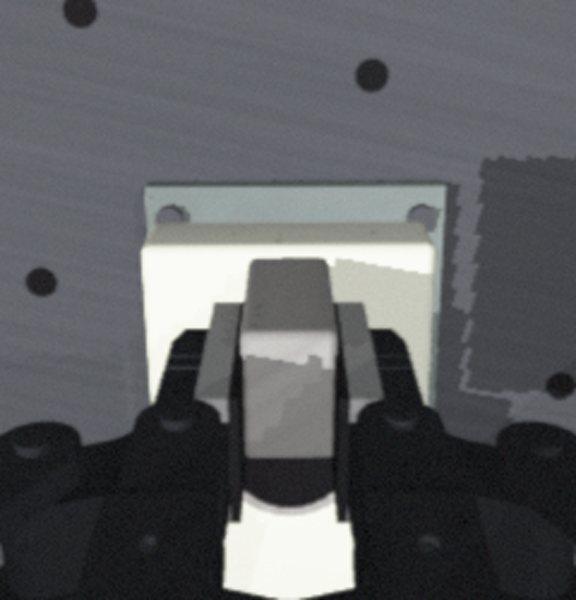

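The die is held square over the press bed. Its tail edge is at crop row about 240, parallel to the bed edge at row 185.

```bash
python3 - <<'E'
from h import *
T,s=tool(); i=grab("wrist")
f=lambda X,Y:(200+(X+.5)/2.4-.5,120+(Y+.5)/2.4-.5)
th=np.radians(12.6); A=np.array([[np.cos(th),np.sin(th)],[-np.sin(th),np.cos(th)]])
for n,p,z in [("tail top",[(142,246),(433,246)],.1382),("bed edge",[(145,186),(446,186)],.008),("lugtop",[(243,331),(335,331)],.1722)]:
    w=cast(i,[f(*q) for q in p],z)[:,:2]*1000
    d=w[1]-w[0]; print(n,w.round(1).tolist(),np.linalg.norm(d).round(1),np.degrees(np.arctan2(-d[0],d[1])).round(2),"mid rel TCP in press axes",A@(w.mean(0)-T[:2,3]*1000),"rel origin",A@(w.mean(0)-[533.5,-317.1]))
print("tcp rel",A@(T[:2,3]*1000-[533.5,-317.1]))
E
```

```text
tail top [[445.9, -368.2], [433.4, -311.9]] 57.7 12.52 mid rel TCP in press axes [-17.07271643   0.25306022] rel origin [-96.61549485  -1.91389158]
bed edge [[476.6, -384.6], [453.0, -278.3]] 108.9 12.53 mid rel TCP in press axes [9.33691842 3.16400169] rel origin [-70.20586001   0.99704989]
lugtop [[442.6, -346.6], [439.4, -332.4]] 14.6 12.51 mid rel TCP in press axes [-15.5992932    0.47159742] rel origin [-95.14207163  -1.69535438]
tcp rel [-79.54277842  -2.1669518 ]
```

servo_tool(
  steps=[
    [0,0,0,-0.05,0.2,-3,1],
    [0,0,0,-0.05,0.2,-7,1],
    [0,0,0,-0.05,0.2,-9.5,1],
    [0,0,0,-0.05,0.2,-10.7,1],
    [0,0,0,-0.05,0.2,-11.1,1],
    [0,0,0,-0.05,0.2,-11.1,1],
  ],
)

```text
time: 11.7
tcp_pos: [0.4575, -0.3346, 0.0369]
ee_rot: [-0.85, 1.57, -0.629]
contact_force: [0.8, -0.9, -1.4]
finger_gap: 0.0145
```

servo_tool(
  steps=[
    [0,0,0,0.7,0.16,0,1],
    [0,0,0,1.4,0.31,0,1],
    [0,0,0,2.1,0.47,0,1],
    [0,0,0,2.8,0.63,0,1],
    [0,0,0,3.4,0.76,0,1],
    [0,0,0,4,0.9,0,1],
    [0,0,0,4.2,0.94,0,1],
    [0,0,0,4.2,0.94,0,1],
  ],
)

```text
time: 12.5
tcp_pos: [0.499, -0.3254, 0.0362]
ee_rot: [2.592, 1.571, 2.812]
contact_force: [-0.1, -0.0, -3.2]
finger_gap: 0.0149
```

servo_tool(
  steps=[
    [0,0,0,0,0,-0.15,1],
    [0,0,0,0,0,-0.25,1],
    [0,0,0,0.15,0.03,-0.25,1],
    [0,0,0,0.3,0.07,-0.25,1],
    [0,0,0,0.3,0.07,-0.25,1],
  ],
)

```text
time: 13.0
tcp_pos: [0.502, -0.3249, 0.0339]
ee_rot: [-0.614, 1.57, -0.393]
contact_force: [0.2, -0.2, -2.8]
finger_gap: 0.0148
```

servo_tool(
  steps=[
    [0,0,0,0.1,0.02,0,1],
    [0,0,0,0.1,0.02,0,1],
  ],
)

```text
time: 13.2
tcp_pos: [0.5029, -0.3246, 0.0338]
ee_rot: [-0.593, 1.571, -0.373]
contact_force: [-0.5, -0.5, -2.3]
finger_gap: 0.0149
```

servo_tool(
  steps=[
    [0,0,0,0.05,0.01,-0.05,1],
    [0,0,0,0.1,0.02,-0.05,1],
    [0,0,0,0.1,0.02,-0.05,1],
  ],
)

```text
time: 13.5
tcp_pos: [0.5038, -0.3245, 0.0334]
ee_rot: [-1.121, 1.571, -0.901]
contact_force: [-0.6, -0.3, -1.2]
finger_gap: 0.0149
```

servo_tool(
  steps=[
    [0,0,0,0.05,0.01,0,1],
    [0,0,0,0.1,0.02,0,1],
    [0,0,0,0.1,0.02,0,1],
  ],
)

```text
time: 13.8
tcp_pos: [0.5043, -0.3243, 0.0334]
ee_rot: [2.71, 1.57, 2.93]
contact_force: [-2.4, -0.6, 1.2]
finger_gap: 0.0148
```

servo_tool(
  steps=[
    [0,0,0,0.05,0.01,0,1],
    [0,0,0,0.1,0.02,0,1],
    [0,0,0,0.1,0.02,0,1],
  ],
)

```text
time: 14.1
tcp_pos: [0.5043, -0.3241, 0.0333]
ee_rot: [2.703, 1.568, 2.923]
contact_force: [-5.5, -1.4, 2.2]
finger_gap: 0.0147
```

The die is against the stop: force builds while position holds. Release and rise.

servo_tool(
  steps=[
    [0,0,0,-0.1,-0.02,0,1],
    [0,0,0,-0.1,-0.02,0,3],
    [0,0,0,-0.1,-0.02,0,5],
    [0,0,0,-0.1,-0.02,0,6],
    [0,0,0,-0.1,-0.02,1,6],
    [0,0,0,-1,-0.02,5,6],
    [0,0,0,-3,0,10,8],
    [0,0,0,-5,0,15,8.5],
    [0,0,0,-7,0.5,20,8.5],
    [0,0,0,-7,0.5,20,8.5],
  ],
)

```text
time: 15.1
tcp_pos: [0.4368, -0.3203, 0.2408]
ee_rot: [-0.699, 1.558, -0.478]
contact_force: [0.1, -0.3, 1.0]
finger_gap: 0.0848
```

```bash
python3 - <<'E'
from h import *
T,s=tool(); print(T.round(4))
i=grab("wrist","w5")
p=proj(i,[.52,-.32,.02])[0].astype(int);q=proj(i,[.585,-.095,.02])[0].astype(int); print(p,q)
cr=lambda c:cv2.resize(i["color"][c[1]-75:c[1]+75,max(c[0]-60,0):c[0]+60],(400,500),interpolation=cv2.INTER_CUBIC)
cv2.imwrite("pics/w5c.png",np.hstack([cr(p),cr(q)])[:,:,::-1])
E
```

```text
[[ 0.0114 -0.2188  0.9757  0.4368]
 [-0.0059  0.9757  0.2189 -0.3203]
 [-0.9999 -0.0083  0.0099  0.2408]
 [ 0.      0.      0.      1.    ]]
[305 233] [469 316]
```

View pics/w5c.png

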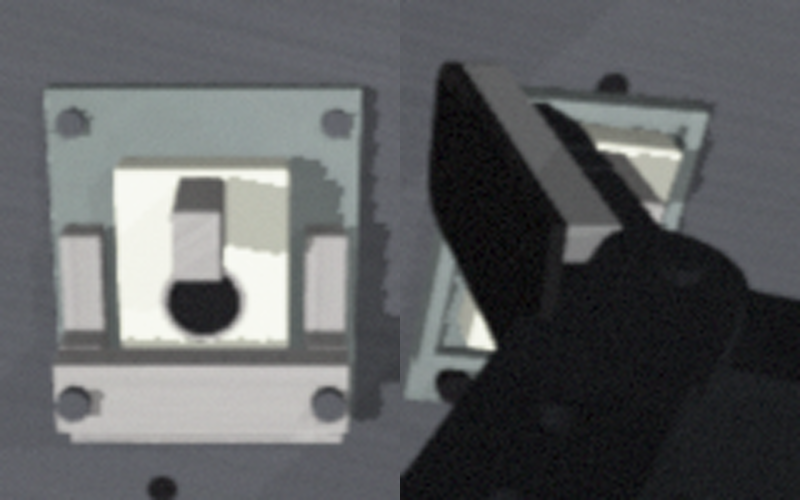

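Die_one is seated square under the bar with its lug outside. Next I look at nest_three.

servo_tool(
  steps=[
    [0,0,-3,1,4.5,0,8.5],
    [0,0,-6,2.5,9,0,8.5],
    [0,0,-9,4,13.5,0,8.5],
    [0,0,-12,5.5,18,0,8.5],
    [0,0,-12.5,7,22,0,8.5],
    [0,0,-12.5,7.5,22,0,8.5],
    [0,0,-12.5,7.5,22,0,8.5],
  ],
)

```text
time: 15.85
tcp_pos: [0.5112, -0.0979, 0.2322]
ee_rot: [-3.121, 1.569, -3.116]
contact_force: [-0.9, -0.3, 1.1]
finger_gap: 0.085
```

```bash
python3 - <<'E'
from h import *
T,s=tool(); print(T.round(4))
i=grab("wrist","w6")
p=proj(i,[.585,-.095,.02])[0].astype(int); x0,y0=p[0]-70,p[1]-75; print(x0,y0)
cv2.imwrite("pics/w6c.png",cv2.resize(i["color"][y0:y0+150,x0:x0+140],None,fx=4,fy=4,interpolation=cv2.INTER_CUBIC)[:,:,::-1])
E
```

```text
[[-0.0017 -0.0045  1.      0.5112]
 [-0.      1.      0.0045 -0.0979]
 [-1.     -0.     -0.0017  0.2322]
 [ 0.      0.      0.      1.    ]]
251 158
```

View pics/w6c.png

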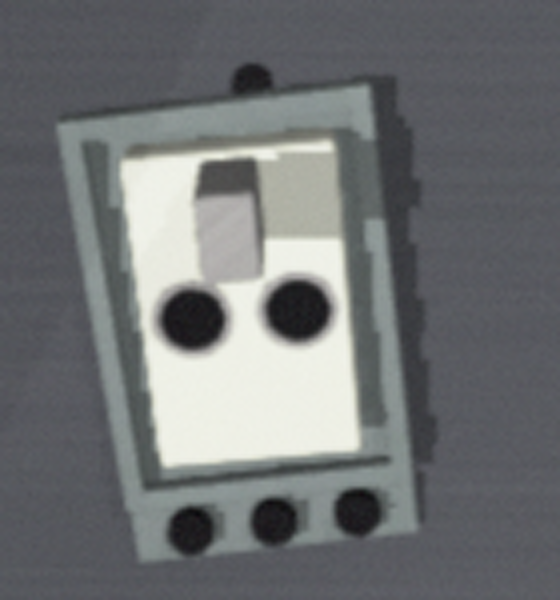

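```bash
python3 - <<'E'
from h import *
T,s=tool(); i=grab("wrist")
def C(pts,z): 
    p=np.array(pts,float); return cast(i,np.c_[251+(p[:,0]+.5)/4-.5,158+(p[:,1]+.5)/4-.5],z)[:,:2]*1000
def quad(n,pts,z):
    w=C(pts,z); t,u=w[:2].mean(0),w[2:].mean(0); d=u-t; e=(w[1]+w[2]-w[0]-w[3])/2
    print(n,"mid",w.mean(0).round(1),"len",np.linalg.norm(d).round(1),np.linalg.norm(e).round(1),"yaw",np.degrees([np.arctan2(d[1],d[0]),np.arctan2(-e[0],e[1])]).round(1))
quad("plate",[(123,158),(334,139),(359,448),(161,467)],.020)
quad("lug",[(195,197),(257,190),(263,276),(207,283)],.054)
quad("rim in",[(83,140),(371,108),(390,458),(142,490)],.010)
quad("lip",[(58,123),(370,85),(419,527),(141,562)],.010)
b=C([(191,530),(274,521),(358,511)],.012); print("bolts",b.round(1).tolist(), "cav",C([(192,319),(298,309)],.02).mean(0))
E
```

```text
plate mid [ 586.2 -107.2] len 94.9 58.2 yaw [5.2 5.9]
lug mid [ 552.3 -109.8] len 23.1 15.0 yaw [5.2 7.4]
rim in mid [ 589.6 -106.8] len 110.4 78.6 yaw [5.7 7.5]
lip mid [ 599.  -106.4] len 141.3 87.1 yaw [7.7 7.8]
bolts [[662.7, -124.1], [659.5, -98.7], [656.0, -73.1]] cav [ 587.81169509 -107.0802887 ]
```

servo_tool(
  steps=[
    [0,0,5.2,2,-0.6,-1,7],
    [0,0,5.2,4.1,-1.2,-4,6],
    [0,0,5.2,4.1,-1.2,-9,6],
    [0,0,5.2,4.1,-1.2,-14,6],
    [0,0,5.2,4.1,-1.2,-17.5,6],
    [0,0,5.2,4.1,-1.2,-19.5,6],
    [0,0,5.2,4.1,-1.2,-20.4,6],
    [0,0,5.2,4.1,-1.2,-20.4,6],
  ],
)

```text
time: 16.75
tcp_pos: [0.5508, -0.1121, 0.0283]
ee_rot: [3.141, 1.568, -3.051]
contact_force: [-0.0, 0.3, 0.8]
finger_gap: 0.0604
```

servo_tool(
  steps=[
    [0,0,0,0,0,0,3],
    [0,0,0,0,0,0,1],
    [0,0,0,0,0,0,1],
    [0,0,0,0,0,0,1],
    [0,0,0,0,0,0,1],
    [0,0,0,0,0,0,1],
  ],
)

```text
time: 17.35
tcp_pos: [0.5527, -0.1109, 0.0309]
ee_rot: [-0.159, 1.568, -0.065]
contact_force: [-1.0, 0.0, 6.2]
finger_gap: 0.0149
```

servo_tool(
  steps=[
    [0,0,0,0,0,1,1],
    [0,0,0,0,0,4,1],
    [0,0,0,0,0,8,1],
    [0,0,-2,-1,3,11,1],
    [0,0,-4,-2,7.5,11,1],
    [0,0,-7,-3,12,11,1],
    [0,0,-10,-4,16.5,11,1],
    [0,0,-13,-5,21,11,1],
    [0,0,-16,-6,25.5,11,1],
    [0,0,-18,-6.9,30,11,1],
  ],
)

```text
time: 18.35
tcp_pos: [0.4812, 0.1904, 0.1394]
ee_rot: [-2.763, 1.57, -2.986]
contact_force: [0.1, 1.0, -3.8]
finger_gap: 0.0146
```

servo_tool(
  steps=[
    [0,0,-2,0,4.5,0,1],
    [0,0,-2,0,9,0,1],
    [0,0,-2,0,12,0,1],
    [0,0,-2,0,13.1,0,1],
    [0,0,-2,0,13.1,0,1],
    [0,0,-2,0,13.1,0,1],
  ],
)

```text
time: 18.95
tcp_pos: [0.4821, 0.3187, 0.1389]
ee_rot: [-2.221, 1.569, -2.478]
contact_force: [-0.1, -0.1, -1.9]
finger_gap: 0.0148
```

```bash
python3 - <<'E'
from h import *
T,s=tool(); print(T.round(4), s["contact_force"],s["finger_gap"])
i=grab("wrist","w7")
cv2.imwrite("pics/w7c.png",cv2.resize(i["color"][120:370,200:440],None,fx=2.4,fy=2.4,interpolation=cv2.INTER_CUBIC)[:,:,::-1])
E
```

```text
[[-0.0016  0.2542  0.9671  0.4821]
 [-0.0013  0.9671 -0.2542  0.3187]
 [-1.     -0.0017 -0.0013  0.1389]
 [ 0.      0.      0.      1.    ]] [-0.13906445 -0.10957907 -1.8787424 ] 0.014772270452134676
```

View pics/w7c.png

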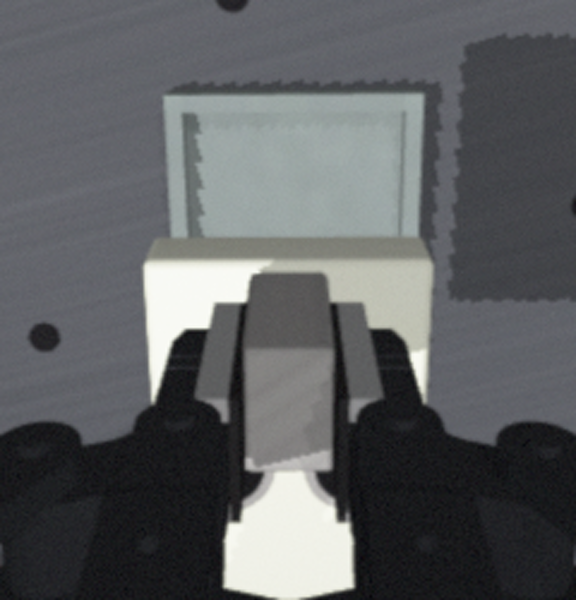

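```bash
python3 - <<'E'
from h import *
T,s=tool(); i=grab("wrist")
f=lambda X,Y:(200+(X+.5)/2.4-.5,120+(Y+.5)/2.4-.5)
th=np.arctan2(T[1,2],T[0,2]); print(np.degrees(th)); A=np.array([[np.cos(th),np.sin(th)],[-np.sin(th),np.cos(th)]])
for n,p,z in [("tail top",[(144,263),(432,263)],.128),("lugtop",[(245,348),(334,348)],.162),("rim",[(164,95),(424,94)],.010),("rim in",[(182,113),(406,112)],.010)]:
    w=cast(i,[f(*q) for q in p],z)[:,:2]*1000
    d=w[1]-w[0]; print(n,w.mean(0),np.linalg.norm(d).round(1),np.degrees(np.arctan2(-d[0],d[1])).round(2),"rel TCP",A@(w.mean(0)-T[:2,3]*1000))
E
```

```text
-14.7630317334902
tail top [470.18561178 322.19158745] 58.5 -14.72 rel TCP [-12.68916397   0.59767215]
lugtop [471.37849185 322.18693219] 14.5 -14.72 rel TCP [-11.53447699   0.89714253]
rim [457.7756627  327.36703346] 87.7 -14.51 rel TCP [-26.00825283   2.43993965]
rim in [463.74314661 325.81216813] 76.1 -14.47 rel TCP [-19.84155374   2.45704907]
```

servo_tool(
  steps=[
    [0,0,0,0.13,0.15,-3,1],
    [0,0,0,0.13,0.15,-7,1],
    [0,0,0,0.13,0.15,-9.5,1],
    [0,0,0,0.13,0.15,-10.4,1],
    [0,0,0,0.13,0.15,-10.7,1],
    [0,0,0,0.13,0.15,-10.7,1],
  ],
)

```text
time: 19.65
tcp_pos: [0.4848, 0.3215, 0.0333]
ee_rot: [0.902, 1.569, 0.646]
contact_force: [-0.2, -0.9, -2.4]
finger_gap: 0.0151
```

servo_tool(
  steps=[
    [0,0,0,0,0,-0.15,1],
    [0,0,0,0,0,-0.22,1],
    [0,0,0,0,0,-0.22,1],
    [0,0,0,0,0,-0.22,3],
    [0,0,0,0,0,-0.22,5],
    [0,0,0,0,0,-0.22,6],
    [0,0,0,0,0,0.7,6],
    [0,0,0,0,0,4,6],
    [0,0,0,0,0,8,6],
    [0,0,0,0,0,9,6],
  ],
)

```text
time: 20.65
tcp_pos: [0.4864, 0.3235, 0.1279]
ee_rot: [0.953, 1.561, 0.698]
contact_force: [1.1, 0.3, 0.6]
finger_gap: 0.0599
```

servo_tool(
  steps=[
    [0,0,4,1,-4.5,2,6],
    [0,0,8,2,-9,2,6],
    [0,0,12.4,3,-13.5,2,6],
    [0,0,12.4,4,-18,2,6],
    [0,0,12.4,4.3,-22,1,6],
    [0,0,12.4,4.3,-22.1,0,6],
    [0,0,12.4,4.3,-22.1,0,6],
  ],
)

```text
time: 21.35
tcp_pos: [0.5261, 0.0991, 0.1213]
ee_rot: [-2.767, 1.568, -2.81]
contact_force: [-0.5, 1.3, 0.1]
finger_gap: 0.06
```

```bash
python3 - <<'E'
from h import *
T,s=tool(); print(T.round(4), s["contact_force"],s["finger_gap"])
i=grab("wrist","w8")
j=grab("scene"); 
a=cv2.resize(j["color"][120:345,220:500],None,fx=1.6,fy=1.6)
b=np.zeros((360,320,3),np.uint8); b[:300]=cv2.resize(i["color"][100:400,160:480],(320,300))
cv2.imwrite("pics/w8c.png",np.hstack([a,b])[:,:,::-1])
E
```

```text
[[-2.600e-03  4.240e-02  9.991e-01  5.261e-01]
 [-9.000e-04  9.991e-01 -4.240e-02  9.910e-02]
 [-1.000e+00 -1.000e-03 -2.500e-03  1.213e-01]
 [ 0.000e+00  0.000e+00  0.000e+00  1.000e+00]] [-0.46724957  1.32541043  0.12129991] 0.05996352644154127
```

View pics/w8c.png

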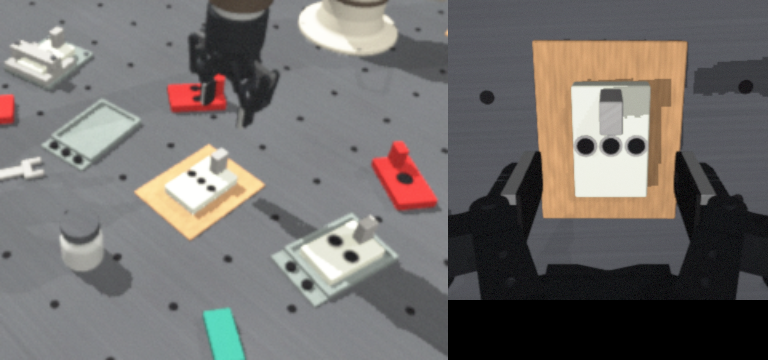

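Die_two lies flat in the two-bolt nest, at crop pixel (343,250). Nest_three is empty, and die_three sits squarely below the gripper on the pad.

servo_tool(
  steps=[
    [0,0,0,0.14,0.07,-4,6],
    [0,0,0,0.14,0.07,-7,6],
    [0,0,0,0.14,0.07,-8.6,6],
    [0,0,0,0.14,0.07,-9.3,6],
    [0,0,0,0.14,0.07,-9.3,4],
    [0,0,0,0.14,0.07,-9.3,1],
    [0,0,0,0.14,0.07,-9.3,1],
    [0,0,0,0.14,0.07,-9.3,1],
    [0,0,0,0.14,0.07,-9.3,1],
    [0,0,0,0.14,0.07,-9.3,1],
  ],
)

```text
time: 22.45
tcp_pos: [0.5294, 0.1017, 0.0308]
ee_rot: [0.458, 1.568, 0.419]
contact_force: [-1.7, 1.3, 6.3]
finger_gap: 0.0144
```

servo_tool(
  steps=[
    [0,0,0,0,0,1,1],
    [0,0,0,0,0,4,1],
    [0,0,0,0,0,8,1],
    [0,0,2,0.5,-3,11,1],
    [0,0,4,1,-7.5,11,1],
    [0,0,6,1.5,-12,11,1],
    [0,0,8,2,-16.5,11,1],
    [0,0,9.8,2.5,-20,11,1],
    [0,0,9.8,2.5,-21.4,11,1],
    [0,0,9.8,2.5,-21.4,11,1],
  ],
)

```text
time: 23.45
tcp_pos: [0.5524, -0.1146, 0.1388]
ee_rot: [2.84, 1.569, 2.967]
contact_force: [-0.4, 0.9, -3.3]
finger_gap: 0.0151
```

```bash
python3 - <<'E'
from h import *
T,s=tool(); print(T.round(4), s["contact_force"],s["finger_gap"])
i=grab("wrist","w9")
cv2.imwrite("pics/w9c.png",cv2.resize(i["color"][120:370,200:440],None,fx=2.4,fy=2.4,interpolation=cv2.INTER_CUBIC)[:,:,::-1])
E
```

```text
[[-1.700e-03 -1.267e-01  9.919e-01  5.524e-01]
 [ 3.000e-04  9.919e-01  1.267e-01 -1.146e-01]
 [-1.000e+00  5.000e-04 -1.700e-03  1.388e-01]
 [ 0.000e+00  0.000e+00  0.000e+00  1.000e+00]] [-0.36300112  0.87975076 -3.33878812] 0.015105755883868296
```

View pics/w9c.png

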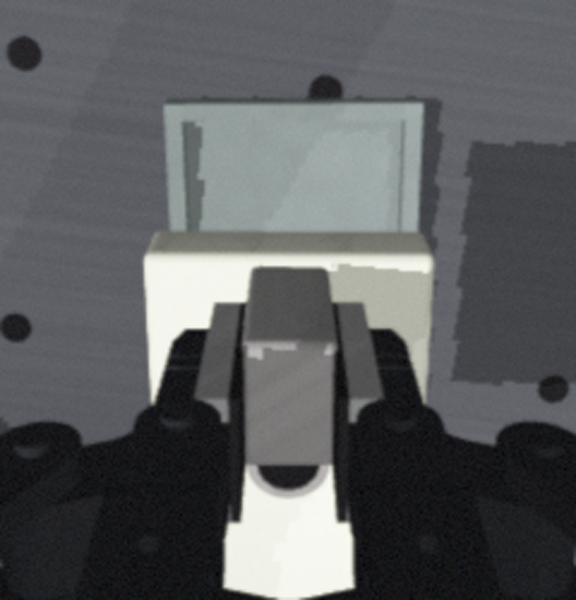

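The view shows the held die parallel to the nest. The rim is at crop row 102 and the tail at row 257. Small offsets are needed: about +3.5 mm along and +1.8 mm sideways.

servo_tool(
  steps=[
    [0,0,0,0.33,0.2,-3,1],
    [0,0,0,0.33,0.2,-7,1],
    [0,0,0,0.33,0.2,-9.5,1],
    [0,0,0,0.33,0.2,-10.4,1],
    [0,0,0,0.33,0.2,-10.7,1],
    [0,0,0,0.33,0.2,-10.7,1],
  ],
)

```text
time: 24.1
tcp_pos: [0.5576, -0.1102, 0.0332]
ee_rot: [-0.213, 1.569, -0.081]
contact_force: [-0.3, 0.2, -2.9]
finger_gap: 0.0146
```

servo_tool(
  steps=[
    [0,0,0,0,0,-0.15,1],
    [0,0,0,0,0,-0.25,1],
    [0,0,0,0,0,-0.25,1],
    [0,0,0,0,0,-0.25,3],
    [0,0,0,0,0,-0.25,5],
    [0,0,0,0,0,-0.25,6],
    [0,0,0,0,0,0.7,6],
    [0,0,0,0,0,4,6],
    [0,0,0,-2,0,8,6],
    [0,0,0,-6,0,12,8],
  ],
)

```text
time: 25.1
tcp_pos: [0.503, -0.1109, 0.1499]
ee_rot: [-0.408, 1.568, -0.276]
contact_force: [0.7, -0.2, 1.5]
finger_gap: 0.0727
```

servo_tool(
  steps=[
    [0,0,0,-3,-3,4,8],
    [0,0,0,-6,-6,8,8],
    [0,0,0,-9,-9,8,8],
    [0,0,0,-9,-9,8,8],
  ],
)

```text
time: 25.5
tcp_pos: [0.4091, -0.2029, 0.2308]
ee_rot: [-0.287, 1.566, -0.159]
contact_force: [0.6, 0.7, -0.1]
finger_gap: 0.0799
```

```bash
python3 - <<'E'
from h import *
T,s=tool(); print(T.round(4), s["contact_force"],s["finger_gap"],s["time"])
i=grab("wrist","w10"); j=grab("scene")
p=proj(i,[.50,-.32,.02])[0].astype(int); q=proj(i,[.585,-.11,.02])[0].astype(int); print(p,q)
a=cv2.resize(i["color"][120:400,200:560],(514,400)); b=cv2.resize(j["color"][120:320,220:360],(280,400))
cv2.imwrite("pics/w10c.png",np.hstack([a,b])[:,:,::-1])
E
```

```text
[[ 5.000e-03 -1.273e-01  9.918e-01  4.091e-01]
 [-8.000e-04  9.919e-01  1.274e-01 -2.029e-01]
 [-1.000e+00 -1.400e-03  4.900e-03  2.308e-01]
 [ 0.000e+00  0.000e+00  0.000e+00  1.000e+00]] [ 0.59376828  0.7039772  -0.14341521] 0.07987369652464776 25.5
[206 233] [376 317]
```

View pics/w10c.png

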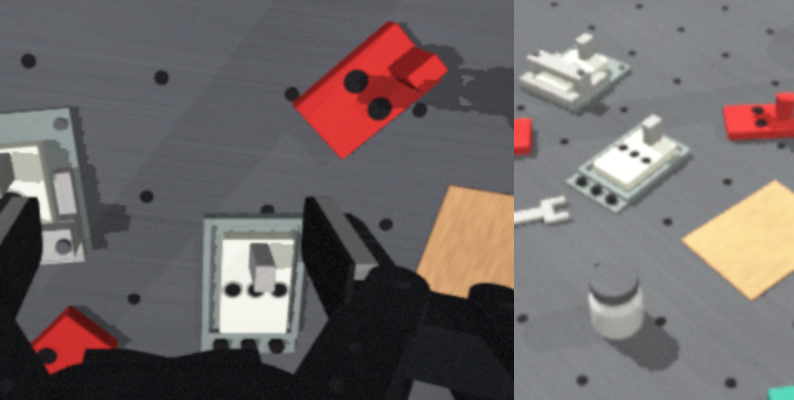

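Die_three is flat in the three-bolt nest with a gap on every side. Lastly I check die_one's distance to the stop numerically, from the earlier press picture, and confirm that the bystanders are unmoved.

```bash
python3 - <<'E'
from h import *
i=grab("wrist"); 
T=np.array([[.0114,-.2188,.9757,.4368],[-.0059,.9757,.2189,-.3203],[-.9999,-.0083,.0099,.2408],[0,0,0,1]]); i["P"]=T@i["T_tool_cam"]
th=np.radians(12.6); u=np.array([np.cos(th),np.sin(th)])
for n,p,z in [("bed -72",[(43,90),(363,88)],.008),("tail -48",[(115,168),(288,166)],.024),("lug front -46..-22",[(173,212),(221,212)],.058),("rail -22",[(60,238),(346,234)],.020),("bar +14",[(53,366),(350,366)],.046)]:
    p=np.array(p); w=cast(i,np.c_[245+(p[:,0]+.5)*.3-.5,158+(p[:,1]+.5)*.3-.5],z)[:,:2]*1000
    print(n,(w.mean(0)-[533.5,-317.1])@u, (w.mean(0)-[533.5,-317.1])@[-u[1],u[0]])
a=cv2.imread("pics/scene0.png").astype(int); b=grab("scene")["color"][:,:,::-1].astype(int); d=np.abs(a-b).max(2)
for n,(x,y) in dict(wrench=(208,232),jar=(271,270),blank=(360,331),red1=(210,188),red2=(344,180),red3=(472,232)).items(): print(n,(d[y-20:y+20,x-35:x+35]>40).sum())
E
```

```text
bed -72 -70.37513348494701 0.0038201452924830903
tail -48 -47.51747554028481 0.061464909589966865
lug front -46..-22 -44.558105397751206 0.36467610629216196
rail -22 -20.79266639414757 -0.006165598125077665
bar +14 15.418033668780943 0.3513590691354711
wrench 0
jar 0
blank 0
red1 0
red2 669
red3 777
```

```bash
python3 - <<'E'
from h import *
a=cv2.imread("pics/scene0.png"); b=grab("scene")["color"][:,:,::-1]
for im in (a,b):
    h,s,v=cv2.split(cv2.cvtColor(np.ascontiguousarray(im),cv2.COLOR_BGR2HSV)); m=(((h<6)|(h>174))&(s>150)&(v>40)).astype(np.uint8)
    n,_,st,c=cv2.connectedComponentsWithStats(m); print([(c[k].round(1).tolist(),int(st[k,4])) for k in range(1,n) if st[k,4]>100])
env.finish_job(); print(env.get_state()["time"])
E
```

```text
[([343.7, 179.3], 591), ([208.4, 188.3], 653), ([471.6, 232.1], 887)]
[([343.5, 179.6], 578), ([208.4, 188.3], 656), ([471.6, 232.2], 888)]
the job is handed in; nothing more can be done
the job is handed in; nothing more can be done
```

The dies are changed round and the job is handed in, at about 26 s of the 106 s allowed. I parked die_three on the pad, slid die_one flat under the bar into the press, put die_two in the two-bolt nest, and then moved die_three from the pad to the three-bolt nest.

What my last checks showed:
- **Press:** sliding die_one in, I felt the stop (5.5 N, no further movement). The picture afterwards puts it square, with its lug outside and about 1 mm or less from the stop, roughly the accuracy of the measurement.
- **Nests:** die_two and die_three both lie flat inside their rims, judged by eye from the pictures.
- **Bystanders:** the picture is unchanged around the wrench, the jar and the green blank. A first image comparison flagged changes around two of the red look-alikes. Their outlines stayed in place to within half a pixel, so I put the changes down to the arm's shadow.

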